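Extend the telescopic work lamp, lock it and hand it up

TASK

Get the small telescopic work lamp ready to hand up to the fitter: with its foot standing on the worktop, squeeze in the release button on the side of its head, pull the head straight up past the first stop to the second and last stop, and let the button spring fully out again so that the mast is locked. Then take the head by its plain sides without pressing the button, lift the whole lamp upright about 10 cm clear of the worktop, and finish while still holding it there, steady. Do not tip the lamp over and leave the other things on the worktop where they are.

Things in the scene. Friction and masses are not known exactly. Their poses are not given: they have to be found in the camera images.
- work_lamp: Telescopic work lamp, loose, 0.75 kg, upright on the worktop: heavy round dark steel foot, 100 mm across, about 16 mm thick, and an upright aluminium tube, 26 mm thick, with a black collar (31 mm) ending 116 mm above the worktop. An inner tube with the head slides up out of it. Origin at the centre of the foot's underside; z up; the button looks to -x; +-y are the head's plain sides.
- mast (a joint): How far head and inner tube are pulled up, m: 0 at the start, first stop 0.040, second and last stop 0.080 (hard end 0.0815). While the button is out a latch locks it at these three places (2 mm play); with the button pressed 5 mm it slides past them. Sliding takes 2 to 3 N either way, so it stays where left; pulling with over 5 N lifts the lamp.
- release (a joint): How far the release button is pressed in, m: 0 fully out, 0.006 flush with the side of the head. Spring 3 N at rest, 5.5 N when flush. When let go it springs out by itself with the mast at a stop; between stops it stays partly in (0.003 or so) until the mast slides on to a stop.
- head (a point): Centre of the head at button height, 139 mm above the lamp's origin with the mast shut; axes as the lamp's. Black block 30 x 30 mm, from 21 mm below to 19 mm above this point, then a round white diffuser (27 mm) up to 31 mm above it. Closing fingers along the lamp's x squeezes the button (36 mm over it, 30 mm when flush); the plain ribbed sides are 30 mm apart along y.
- button_face (a point): Centre of the outer face of the round grey release button, 15 mm in diameter, that stands 6 mm out of the -x side of the head; it moves along +x of the lamp when pressed, and the face opposite is plain.
- paper_tape: Roll of pale paper tape lying flat, 94 mm across, 25 mm high; origin at the centre of its underside. Bystander.
- spare_lamp: White spotlight bulb standing on its wide face, 51 mm across, 58 mm high; origin at the centre of its underside. Bystander.
- terminals: White terminal strip, 19 x 44 x 16 mm; origin at the centre of its underside. Bystander.
- switch_insert: White wiring insert with a rocker, 50 x 24 x 36 mm; origin at the centre of its underside. Bystander.
- screwdriver: Screwdriver lying flat, 182 mm long, 26 mm thick; origin at the centre of its underside. Bystander.
- level: Short spirit level standing on its edge, 240 mm long, 26 mm thick, 45 mm high; origin at the centre of its underside. Bystander.
- crimp_pliers: Crimping pliers with dipped grips lying flat, 221 x 94 x 19 mm; origin at the centre of the underside. Bystander.
- black_tape: Roll of black tape lying flat, 55 mm across, 19 mm high; origin at the centre of its underside. Bystander.
Mind the look-alikes: they are no part of the job. Of the things like the work_lamp, leave any that is red; of the rest the larger one is meant.

How it is judged:
By the outcome, as a careful person would: the job done as asked, in the order asked, and still so for the second after the job is handed in, while the arm keeps its last pose, push and grip.
It also fails if it takes over 48 s, if anything falls off the work surface, if the arm or the gripper's body presses on something with over 40 N, if the wrist force passes 120 N, or if a joint passes its speed limit or range.

ROBOT

A 6-joint arm with a two-finger parallel gripper is mounted at the origin on a cart in front of the work surface, level with it; the furniture and walls round the work are solid. World frame = base frame: x ahead of the robot, y to its left, z up, the work surface at z = 0. Lengths are in m, angles in rad, forces in N, time in s.
With the tool pointing down it reaches from about 0.275 to 0.85 m from the base axis. Payload 5.2 kg.
Tool frame: the origin (TCP) lies midway between the tips of the shut fingers; the grasp point (between the pads) lies 19 mm behind it; z points along the fingers, x is the direction in which the jaws open and shut, and the axes are right-handed (so a half turn about z gives the same grasp; the last joint's range is limited). The gripper opens to 85 mm and grips with 20 to 120 N. Pads are 22 mm wide; open, the fingers measure 114 mm over their backs; the gripper's body (76 mm by 85 mm) begins 54 mm behind the grasp point. The pads swing forward as they close: fully open they stand 13 mm farther back than shut.
Start: joints at [1.104, 0.259, 1.535, -0, 1.348, -0.203], TCP at [0.143, 0.531, 0.231] pointing down, gripper open.
Joint ranges: [-3.14, 3.14], [-0.91, 2.08], [0.19, 2.58], [-1.22, 4.36], [0.22, 2.71], [-3.12, 3.12]. Speed limits (rad/s): [2.57, 2.57, 3.14, 3.14, 3.14, 3.14].

INTERFACE

Orientations are given as [roll, pitch, yaw] about the fixed x, y, z axes, in that order (R = Rz(yaw) Ry(pitch) Rx(roll)).
In Python, from bench import manip gives the robot as it stands.
- The arm moves only by the tool step_arm, never from a script. Its argument "rows" is a list of rows, each a list of 7 numbers: the closure, from -1 (fully open) to 1 (shut), then the shift along the tool's x, y, z in mm, then the turn, a rotation vector about the tool's x, y, z in degrees. A call has 1 to 20 rows; each row shifts and turns the commanded pose from where the row before left it, along the tool's axes as they then stand; what a row does not reach is not made up. A row lasts 1/8 s, in which the tool goes at most 62.5 mm and 10.7 degrees, less where a joint would pass 70% of its speed; a pose out of reach is approached as far as the arm can. A call with a gripper value outside its range is refused whole. The fingers move at their own pace and stop on an object; "newtons" is the grip in N (left out, the last holds). Time passes only in rows, so rows that do not move let the fingers close. It gives the time, the measured TCP pose, the force and the opening at its end, in the units of the state.
- manip.sense(): the state, without advancing time (a new reading comes with each control period).
- manip.grab_frame(name): name is "scene" or "top" or "wrist"; returns a dict with "color" (480x640x3 uint8, red, green, blue), "intrinsics" (3x3 intrinsics, pixels), "rvec" (rotation vector, rad) and "tvec" (3), from world to camera coordinates, as OpenCV has them; the wrist camera has in their place "mount" (4x4, takes a point from camera to tool coordinates, whose origin is the TCP and whose axes are the tool frame's). Camera axes: x right, y down, z forward; pixel columns grow to the right and rows downward; lengths in m; the calibration is good to about 2 mm. The wrist camera is an equidistant fisheye: a pixel r from the principal point sees the ray r / f radians off the axis. A picture is of the moment at which its call begins: read the wrist's pose just before it. There is no depth.
- manip.close_job(): hands the job in, once; it reports no verdict.
The state is a dict: "t": time; "q": joint angles; "joint_vel": joint speeds; "joint_torque": joint torques, N m; "position": TCP position; "ee_rot": TCP orientation; "wrist_force": force on the tool from outside, world axes, zero at the start; "ft_torque": the same for the moment, N m; "width": finger opening in m.
Only numpy, scipy, OpenCV 4.12 (cv2) and the standard library are available. Lean on these libraries where they do the work, as an engineer would, in place of code of your own. Each camera call takes 0.05 s, during which the arm holds its last target.

## Working session

There is one attempt and no reset: what is moved stays moved. The work goes in short steps, Python scripts to look and compute and a tool call to move; the robot and the scene stay as the last step left them, time stands still between calls to the robot, and variables do not carry over. Pictures are saved under pics/ and viewed, and the job is handed in when it is done.

Besides the shell and the picture viewer there is one more tool, called after "Call:" as name(argument=value, ...) on one line, values as JSON. step_arm: Moves the arm, as the interface text tells. Its arguments: {"type":"object","properties":{"rows":{"type":"array"},"newtons":{"type":"number"}},"required":["rows"]}

```bash
mkdir -p pics; ls; cat > h.py <<'E'
import numpy as np, cv2
from bench import manip
def snap(n,f):
    d=manip.grab_frame(n); cv2.imwrite('pics/'+f,cv2.cvtColor(d['color'],cv2.COLOR_RGB2BGR))
    np.save('pics/'+f+'.npy',d,allow_pickle=True); return d
def load(f): return np.load('pics/'+f+'.npy',allow_pickle=True).item()
def ray(d,u,v):
    R,_=cv2.Rodrigues(np.array(d['rvec'],float)); t=np.array(d['tvec'],float).ravel(); K=np.array(d['intrinsics'])
    return -R.T@t, R.T@np.linalg.inv(K)@np.array([u,v,1.0])
def onz(d,u,v,z):
    c,r=ray(d,u,v); return c+r*(z-c[2])/r[2]
def proj(d,p):
    return cv2.projectPoints(np.array([p],float),np.array(d['rvec'],float),np.array(d['tvec'],float),np.array(d['intrinsics'],float),None)[0].ravel()
E
python3 - <<'E'
from h import *
for n in('scene','top','wrist'): snap(n,n+'0.png')
print(manip.sense())
E
```

```text
pics
{'t': 0.15, 'q': array([ 1.10419401e+00,  2.59174194e-01,  1.53584911e+00, -1.05799043e-05,
        1.34800124e+00, -2.02814643e-01]), 'joint_vel': array([-0.00301675, -0.00241206, -0.0038998 , -0.00078756,  0.00016251,
        0.00087699]), 'joint_torque': array([ 1.01851954e-03, -4.46392715e+01, -2.90816903e+01, -3.39534881e-04,
        8.20588233e-03, -4.15602256e-05]), 'position': array([0.1432054 , 0.53060134, 0.23065943]), 'ee_rot': array([-3.14131434e+00,  1.40462101e-03,  1.30701119e+00]), 'wrist_force': array([ 0.27965456, -0.4267936 ,  0.03131826]), 'ft_torque': array([ 0.00909675, -0.03208089, -0.03045093]), 'width': 0.08551395085793156}
```

View pics/scene0.png

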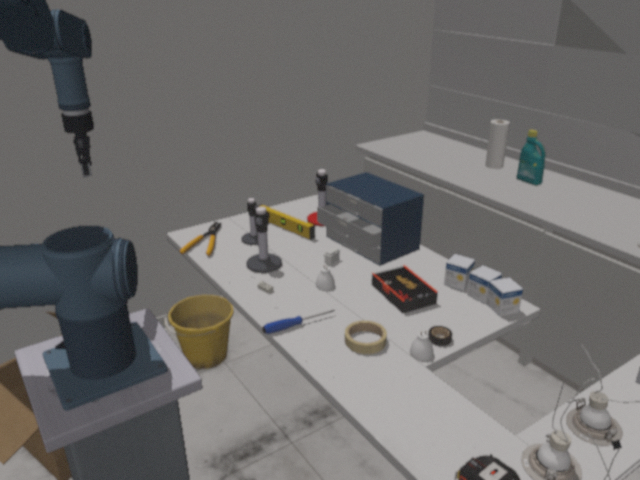

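View pics/top0.png

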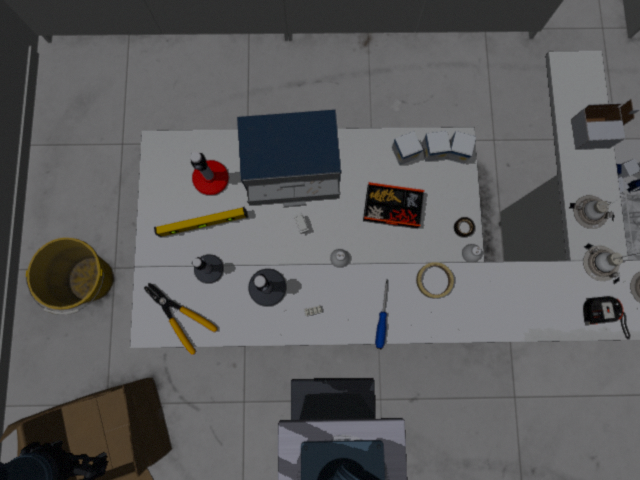

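View pics/wrist0.png

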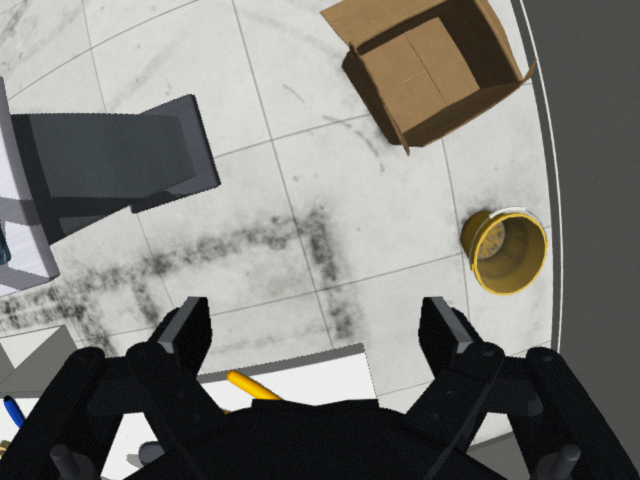

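The top view shows three lamps: red foot at (210,178), a small dark one at (208,267) and the larger dark one at (267,287), which is the target. Next I'll zoom in and locate it.

```bash
python3 - <<'E'
from h import *
s=load('scene0.png');t=load('top0.png')
a=cv2.resize(cv2.cvtColor(s['color'][190:290,220:310],cv2.COLOR_RGB2BGR),None,fx=6,fy=6,interpolation=cv2.INTER_CUBIC)
b=cv2.resize(cv2.cvtColor(t['color'][240:320,180:300],cv2.COLOR_RGB2BGR),None,fx=6,fy=6,interpolation=cv2.INTER_CUBIC)
cv2.imwrite('pics/zs.png',a[:600]);cv2.imwrite('pics/zt.png',b)
for d in(s,t): print(ray(d,320,240), d['intrinsics'])
print(onz(t,267,287,0.016),onz(t,262,281,0.17), onz(s,264,263,0.008), onz(t,208,268,.01))
E
```

```text
(array([-0.16099212, -1.05382008,  0.76439284]), array([ 0.50067706,  0.74253974, -0.44497119])) [[570.61763948   0.         323.56529286]
 [  0.         570.61763948 238.99432837]
 [  0.           0.           1.        ]]
(array([0.37434746, 0.05261946, 1.27736509]), array([ 0.18118691, -0.00429726, -0.98350081])) [[485.65076958   0.         324.2638043 ]
 [  0.         485.65076958 243.21893677]
 [  0.           0.           1.        ]]
[0.48466595 0.18626031 0.016     ] [0.48504851 0.18140589 0.17      ] [0.48339126 0.1788166  0.008     ] [0.53721449 0.34154078 0.01      ]
```

View pics/zs.png

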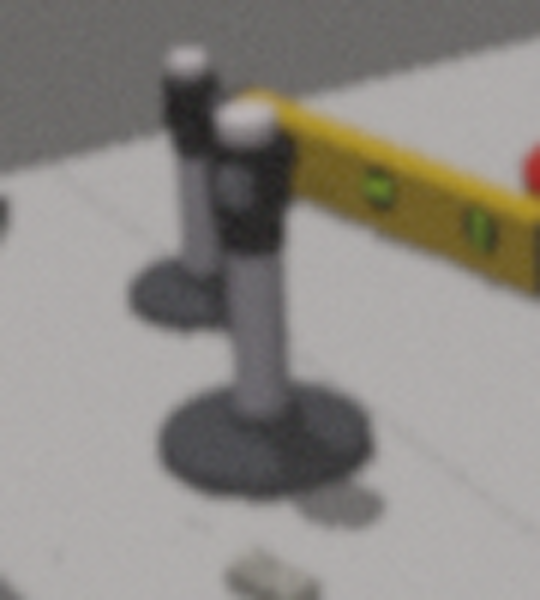

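View pics/zt.png

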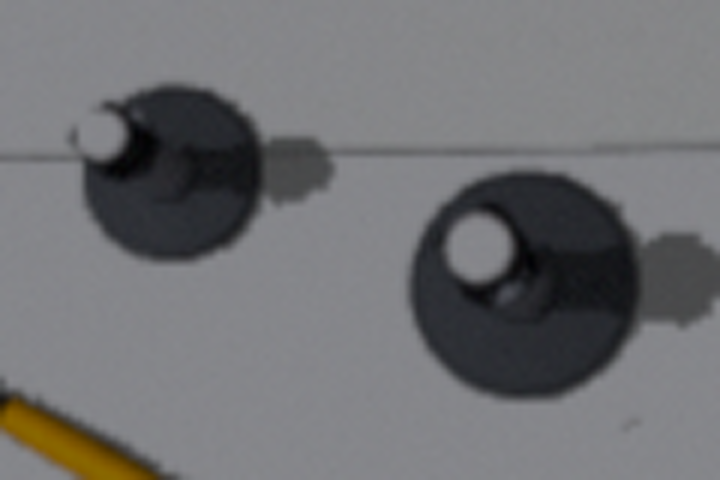

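```bash
python3 - <<'E'
from h import *
w=load('wrist0.png'); print(np.round(w['mount'],4), w['intrinsics'])
s=load('scene0.png');t=load('top0.png')
# diffuser: bright blob in top & scene
for n,d,(x0,y0,x1,y1) in(('t',t,(250,272,272,292)),('s',s,(254,204,268,216))):
    g=cv2.cvtColor(d['color'],cv2.COLOR_RGB2GRAY)[y0:y1,x0:x1]; print(n); print(g)
E
```

```text
[[ 1.000e+00  5.000e-04  1.400e-03  1.200e-03]
 [-8.000e-04  9.585e-01  2.852e-01 -7.140e-02]
 [-1.200e-03 -2.852e-01  9.585e-01 -1.435e-01]
 [ 0.000e+00  0.000e+00  0.000e+00  1.000e+00]] [[371.64829954   0.         314.77007348]
 [  0.         371.64829954 235.86950593]
 [  0.           0.           1.        ]]
t
[[135 134 135 132 128 109  72  44  40  41  42  43  43  40  44  41  40  41
   42  41  41  41]
 [134 134 132 121 105  71  45  43  46  42  37  34  37  38  39  42  43  42
   42  43  42  43]
 [133 133 122  88  54  44  45  44  45  43  31  21  16  26  35  42  42  42
   39  43  43  41]
 [134 128 107  61  43  47  49  60  75  79  70  60  36  22  26  37  43  40
   41  38  42  42]
 [129 110  73  47  43  55  77  99 116 123 116 108  82  52  22  29  40  43
   41  43  42  41]
 [118  76  47  42  49  77 113 129 132 133 133 130 121  95  52  25  36  41
   41  43  39  40]
 [105  53  41  39  60 105 131 134 134 134 133 134 132 122  90  33  22  36
   41  40  41  39]
 [ 75  43  40  35  78 126 133 133 133 134 134 135 134 131 113  53  18  25
   38  41  41  40]
 [ 54  41  34  42  89 129 134 134 136 
[... 1089 characters left out ...]
4  72  93  96  96 100 104 110 114 111 112 109 107]
 [ 47  60  72  84  96 103 113 124 131 133 131 124 115 111]
 [ 49  67  80  90 109 130 144 152 153 153 147 138 130 125]
 [ 52  70  97 123 146 160 166 171 171 166 161 153 142 138]
 [ 54  82 121 149 170 175 177 179 178 173 166 152 143 142]
 [ 47  86 129 158 172 179 177 177 174 166 156 141 133 134]
 [ 44  74 119 146 158 163 166 160 157 148 136 117 112 117]
 [ 40  63 100 126 134 141 140 140 137 124 114  96  85  87]
 [ 41  56  85 107 119 124 125 119 118 108  98  78  63  60]
 [ 38  52  69  88  98 103 105 104 100  87  81  66  48  49]
 [ 44  43  51  62  74  77  78  78  74  70  58  47  45  47]
 [ 48  46  45  45  48  56  55  50  51  44  45  41  43  44]]
```

```bash
cat >> h.py <<'E'
from scipy.spatial.transform import Rotation as Ro
def plan(p,yaw):
    """tool-frame shift (mm) at current orientation to p, then rotvec (deg) in tool frame to tool-down with yaw"""
    s=manip.sense(); R=Ro.from_euler('xyz',s['ee_rot']); 
    d=R.inv().apply(np.array(p)-s['position'])*1000
    T=Ro.from_euler('xyz',[np.pi,0,yaw]); r=(R.inv()*T).as_rotvec(degrees=True)
    print('shift now-axes',d.round(1),'rot',r.round(2),'shift after rot',T.inv().apply(np.array(p)-s['position']).round(4)*1000)
def wpose():
    s=manip.sense(); T=np.eye(4);T[:3,:3]=Ro.from_euler('xyz',s['ee_rot']).as_matrix();T[:3,3]=s['position'];return T
def wproj(w,T,p):
    M=T@np.array(w['mount']); c=np.linalg.inv(M)@np.append(p,1); c=c[:3]; K=w['intrinsics']
    th=np.arctan2(np.hypot(c[0],c[1]),c[2]); n=np.hypot(c[0],c[1]); return np.array([K[0][2]+K[0][0]*th*c[0]/n,K[1][2]+K[1][1]*th*c[1]/n])
def wonz(w,T,u,v,z):
    M=T@np.array(w['mount']);K=w['intrinsics']; x=(u-K[0][2])/K[0][0];y=(v-K[1][2])/K[1][1]; th=np.hypot(x,y)
    r=M[:3,:3]@np.array([np.sin(th)*x/th,np.sin(th)*y/th,np.cos(th)]); return M[:3,3]+r*(z-M[2,3])/r[2]
E
python3 - <<'E'
from h import *
s=load('scene0.png');t=load('top0.png')
g=cv2.cvtColor(t['color'],cv2.COLOR_RGB2GRAY)[272:288,253:266].astype(float)
w=np.clip(g-55,0,80); w[:3,:2]=0;w[0]=0
ys,xs=np.mgrid[272:288,253:266]; u,v=(w*xs).sum()/w.sum(),(w*ys).sum()/w.sum(); print(u,v,onz(t,u,v,.170))
g=cv2.cvtColor(t['color'],cv2.COLOR_RGB2GRAY)
# foot: outline left/right at row, top/bottom
m=(g<90).astype(np.uint8); m[:, :245]=0; m[:,287:]=0;m[:265]=0;m[310:]=0
c=max(cv2.findContours(m,0,2)[0],key=cv2.contourArea); print(cv2.boundingRect(c),cv2.fitEllipse(c))
x,y,ww,hh=cv2.boundingRect(c); (eu,ev),_,_=cv2.fitEllipse(c)
print(onz(t,eu,ev,.012),onz(t,x+ww/2-.5,y+hh/2-.5,.012))
plan([.485,.183,.285],.68)
E
```

```text
259.1941309255079 280.7799097065463 [0.48564397 0.18780166 0.17      ]
(248, 269, 39, 38) ((267.4358825683594, 287.00628662109375), (37.63401794433594, 38.399131774902344), 68.71854400634766)
[0.48498293 0.18555153 0.012     ] [0.48371553 0.18667748 0.012     ]
shift now-axes [-246.5  420.6  -54.1] rot [1.000e-02 8.000e-02 3.593e+01] shift after rot [ 47.2 485.2 -54.3]
```

Call:
step_arm(rows=[[-1, 0, 0, -20, 0, 0, 9], [-1, 0, 0, -20, 0, 0, 9], [-1, 0, 0, -14, 0, 0, 9], [-1, 0, 0, 0, 0, 0, 9], [-1, 3, 20, 0, 0, 0, 0], [-1, 5, 50, 0, 0, 0, 0], [-1, 6, 60, 0, 0, 0, 0], [-1, 6, 60, 0, 0, 0, 0], [-1, 6, 60, 0, 0, 0, 0], [-1, 6, 60, 0, 0, 0, 0], [-1, 6, 60, 0, 0, 0, 0], [-1, 5, 50, 0, 0, 0, 0], [-1, 5, 40, 0, 0, 0, 0], [-1, 2, 22, 0, 0, 0, 0], [-1, 0, 0, 0, 0, 0, 0], [-1, 0, 0, 0, 0, 0, 0]], newtons=20)

```text
t: 2.15
position: [0.484, 0.1878, 0.2852]
ee_rot: [-3.141, 0.001, 0.68]
wrist_force: [-0.2, 0.2, -0.0]
width: 0.0853
```

```bash
python3 - <<'E'
from h import *
T=wpose();np.save('T1.npy',T);w=snap('wrist','w1.png');s=manip.sense();print(s['t'],s['position'],s['ee_rot'],s['wrist_force'])
for p in([.485,.1865,.17],[.485,.1865,.158],[.485,.1865,.012]): print(wproj(w,T,p))
E
```

```text
2.2 [0.48391316 0.18805397 0.28533186] [-3.14096413e+00  1.71407832e-04  6.80447636e-01] [-0.28682672 -0.62426195 -0.85263917]
[312.17242464 232.32147543]
[312.27154885 227.95897184]
[313.04762948 194.17055725]
```

View pics/w1.png

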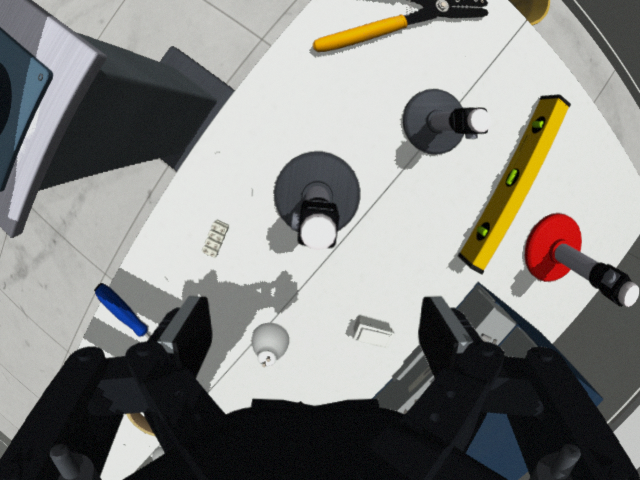

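```bash
python3 - <<'E'
from h import *
w=load('w1.png');T=np.load('T1.npy')
c=cv2.cvtColor(w['color'][145:260,265:370],cv2.COLOR_RGB2BGR)
c=np.clip(c.astype(float)*1.6,0,255).astype(np.uint8)
cv2.imwrite('pics/zw1.png',cv2.resize(c,None,fx=5,fy=5,interpolation=cv2.INTER_CUBIC))
g=cv2.cvtColor(w['color'],cv2.COLOR_RGB2GRAY)
m=(g<110).astype(np.uint8);m[:150]=0;m[250:]=0;m[:,:270]=0;m[:,362:]=0
E
```

```text
(no output)
```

View pics/zw1.png

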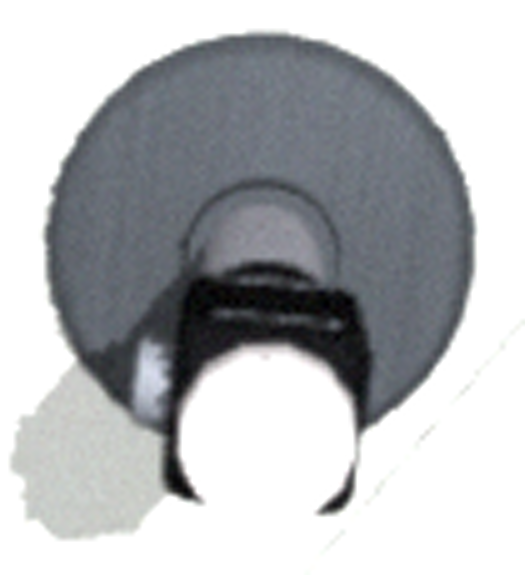

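```bash
python3 - <<'E'
from h import *
w=load('w1.png');T=np.load('T1.npy')
f=lambda x,y,z: wonz(w,T,265+(x+.5)/5-.5,145+(y+.5)/5-.5,z)
for a,b,z in(((192,282),(356,298),.118),((167,490),(345,513),.158),((210,313),(342,327),.158)):
    A,B=f(*a,z),f(*b,z); print(A,B,np.linalg.norm(A-B),np.arctan2(*(B-A)[1::-1]))
print('diff',f(267,433,.170)); print('foot',f(260,243,.008)); print('button~',f(150,380,.139))
A=f(150,380,.139)-f(267,433,.170); print(np.arctan2(-A[1],-A[0]))
E
```

```text
[0.47058776 0.19140982 0.118     ] [0.49405831 0.20685689 0.118     ] 0.028097660859859895 0.582081225113018
[0.48379986 0.1706138  0.158     ] [0.50732318 0.18489284 0.158     ] 0.027517948902374488 0.5455624326377841
[0.47165759 0.19631194 0.158     ] [0.4882897  0.20704552 0.158     ] 0.019794867552255298 0.5731012776749628
diff [0.48774631 0.18980876 0.17      ]
foot [0.48788657 0.18938258 0.008     ]
button~ [0.47325963 0.17823055 0.139     ]
0.6742723214739366
```

```bash
python3 - <<'E'
from h import *
plan([.487,.1888,.200],.567)
E
```

```text
shift now-axes [ 2.9  1.4 85.3] rot [-0.04  0.01  6.5 ] shift after rot [ 3.   1.  85.3]
```

Call:
step_arm(rows=[[-1, 3, 1.4, 15, 0, 0, 6.5], [-1, 0, 0, 25, 0, 0, 0], [-1, 0, 0, 25, 0, 0, 0], [-1, 0, 0, 15, 0, 0, 0], [-1, 0, 0, 5, 0, 0, 0], [-1, 0, 0, 0, 0, 0, 0], [-1, 0, 0, 0, 0, 0, 0]])

```text
t: 3.08
position: [0.4887, 0.1882, 0.2012]
ee_rot: [3.141, -0.002, 0.565]
wrist_force: [-0.1, 0.9, 0.8]
width: 0.0855
```

```bash
python3 - <<'E'
from h import *
T=wpose();np.save('T2.npy',T);w=snap('wrist','w2.png');s=manip.sense();print(s['t'],s['position'],s['ee_rot'],s['wrist_force'])
c=cv2.cvtColor(w['color'][120:270,240:390],cv2.COLOR_RGB2BGR)
c=np.clip(c.astype(float)*1.6,0,255).astype(np.uint8)
cv2.imwrite('pics/zw2.png',cv2.resize(c,None,fx=4,fy=4,interpolation=cv2.INTER_CUBIC))
for p in([.487,.1888,.17],[.487,.1888,.012]): print((wproj(w,T,p)-[240,120])*4)
E
```

```text
3.125 [0.48865413 0.1880765  0.20121761] [ 3.14092504e+00 -1.54779920e-03  5.65261169e-01] [-0.23268568  0.09260367  0.59298762]
[275.58092201 609.10516878]
[284.31885012 347.14095199]
```

View pics/zw2.png

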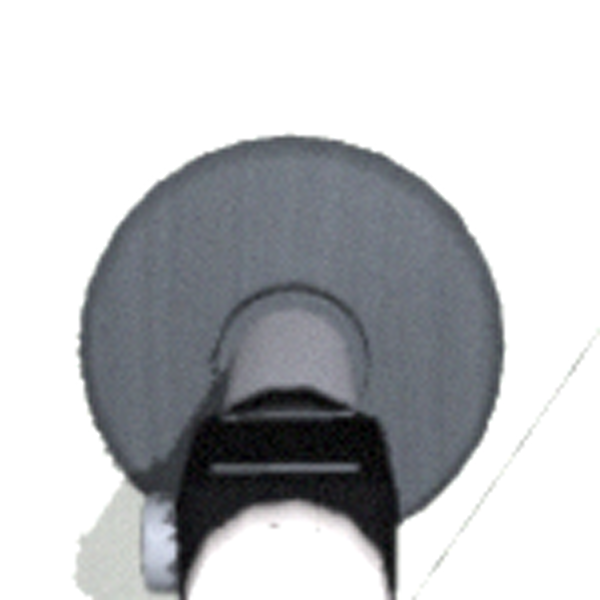

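```bash
python3 - <<'E'
from h import *
w=load('w2.png');T=np.load('T2.npy')
f=lambda x,y,z: wonz(w,T,240+(x+.5)/4-.5,120+(y+.5)/4-.5,z)
print('foot',(f(82,335,.010)+f(502,335,.010))/2, f(293,137,.012))
A,B=f(190,413,.118),f(385,417,.118);print('edge',(A+B)/2,np.linalg.norm(A-B),np.arctan2(*(B-A)[1::-1]))
A,B=f(212,468,.158),f(357,468,.158);print(np.arctan2(*(B-A)[1::-1]),(A+B)/2)
# diffuser
g=cv2.cvtColor(w['color'],cv2.COLOR_RGB2GRAY); m=(g>100).astype(np.uint8); m[:244]=0;m[310:]=0;m[:,:284]=0;m[:,345:]=0
for r in range(250,300,6):
    xs=np.where(g[r,280:350]>110)[0]+280; print(r,xs.min(),xs.max(),len(xs))
R=T[:3,:3]
for c in ([.4877,.1896],[.485,.1865]): print(R.T@(np.append(c,T[2,3])-T[:3,3])*1000)
E
```

```text
foot [0.4865739  0.19206026 0.01      ] [0.46247018 0.23053563 0.012     ]
edge [0.48144196 0.19949413 0.118     ] 0.03077453572093639 0.5441736406493438
0.5654977463064603 [0.47956744 0.20216174 0.158     ]
250 299 349 37
256 280 349 55
262 280 349 58
268 287 349 61
274 280 349 65
280 280 349 64
286 280 349 63
292 280 349 70
298 280 349 68
[-5.48065869e-02 -1.73649643e+00 -1.25217949e-03]
[-3.99544853 -0.5654668  -0.00678942]
```

View pics/w2.png

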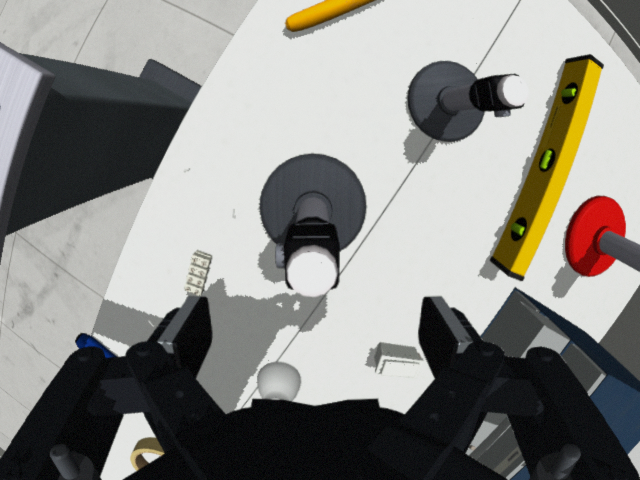

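Call:
step_arm(rows=[[-1, -3, 0, 10, 0, 0, 0], [-1, 0, 0, 20, 0, 0, 0], [-1, 0, 0, 20, 0, 0, 0], [-1, 0, 0, 15, 0, 0, 0], [-1, 0, 0, 10, 0, 0, 0], [-1, 0, 0, 5, 0, 0, 0], [-1, 0, 0, 0, 0, 0, 0], [0, 0, 0, 0, 0, 0, 0], [0, 0, 0, 0, 0, 0, 0], [0, 0, 0, 0, 0, 0, 0], [0, 0, 0, 0, 0, 0, 0]])

```text
t: 4.5
position: [0.4856, 0.1864, 0.1205]
ee_rot: [3.141, -0.0, 0.565]
wrist_force: [0.2, 0.5, -0.2]
width: 0.0429
```

```bash
python3 - <<'E'
from h import *
T=wpose();np.save('T3.npy',T);w=snap('wrist','w3.png');s=manip.sense();print(s['t'],s['position'],s['ee_rot'],s['wrist_force'],s['width'])
snap('scene','s3.png')
d=load('s3.png');cv2.imwrite('pics/zs3.png',cv2.resize(cv2.cvtColor(d['color'][180:285,210:315],cv2.COLOR_RGB2BGR),None,fx=5,fy=5,interpolation=cv2.INTER_CUBIC))
E
```

```text
4.55 [0.48561224 0.18638042 0.12041003] [ 3.14151843e+00 -1.76841961e-04  5.65233117e-01] [ 0.23108263 -0.51869861  0.0980655 ] 0.04301367994192357
```

View pics/w3.png

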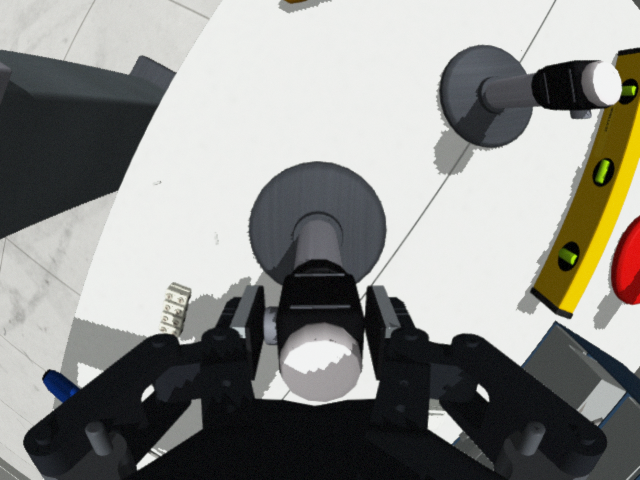

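View pics/zs3.png

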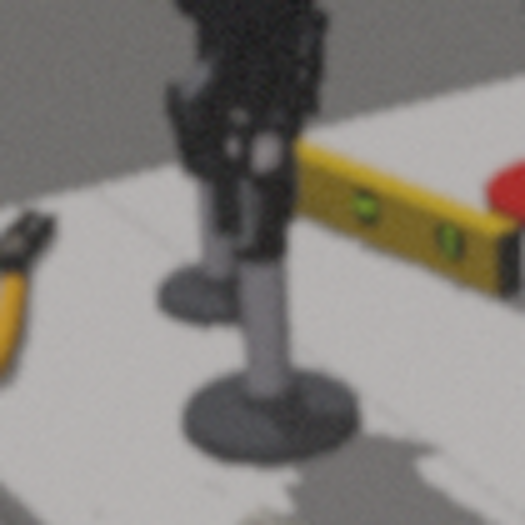

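Call:
step_arm(rows=[[0.06, -1, 0, 0, 0, 0, 0], [0.12, 0, 0, 0, 0, 0, 0], [0.15, 0, 0, 0, 0, 0, 0], [0.15, 0, 0, 0, 0, 0, 0]], newtons=25)

```text
t: 5.1
position: [0.4847, 0.1858, 0.1203]
ee_rot: [-3.142, 0.0, 0.565]
wrist_force: [-0.1, -0.4, 0.3]
width: 0.0363
```

```bash
python3 - <<'E'
from h import *
w=snap('wrist','w4.png');s=manip.sense();print(s['t'],s['position'],s['wrist_force'],s['width'])
cv2.imwrite('pics/zw4.png',cv2.resize(cv2.cvtColor(w['color'][150:410,190:450],cv2.COLOR_RGB2BGR),None,fx=2.3,fy=2.3,interpolation=cv2.INTER_CUBIC))
E
```

```text
5.15 [0.48473285 0.18581702 0.12028825] [-0.45994437 -0.85722203 -0.61390785] 0.03633290285036347
```

View pics/zw4.png

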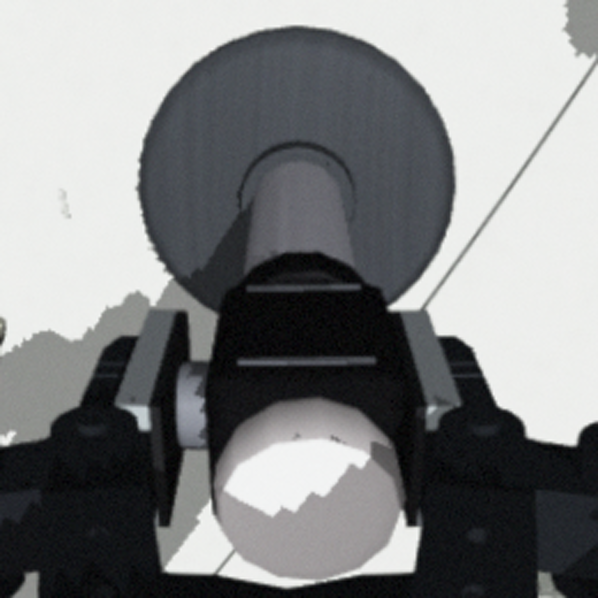

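Call:
step_arm(rows=[[0.18, 0.5, 0, 0, 0, 0, 0], [0.2, 0.5, 0, 0, 0, 0, 0], [0.22, 0.5, 0, 0, 0, 0, 0], [0.245, 0.5, 0, 0, 0, 0, 0], [0.27, 0.5, 0, 0, 0, 0, 0], [0.3, 0.5, 0, 0, 0, 0, 0], [0.4, 0, 0, 0, 0, 0, 0], [1, 0, 0, 0, 0, 0, 0], [1, 0, 0, 0, 0, 0, 0]], newtons=25)

```text
t: 6.28
position: [0.4872, 0.1874, 0.1206]
ee_rot: [3.141, 0.0, 0.565]
wrist_force: [-2.7, -1.0, 5.9]
width: 0.0297
```

```bash
python3 - <<'E'
from h import *
w=snap('wrist','w5.png');s=manip.sense();print(s['t'],s['position'],s['ee_rot'],s['wrist_force'],s['ft_torque'],s['width'])
cv2.imwrite('pics/zw5.png',cv2.resize(cv2.cvtColor(w['color'][150:410,190:450],cv2.COLOR_RGB2BGR),None,fx=2.3,fy=2.3,interpolation=cv2.INTER_CUBIC))
E
```

```text
6.325 [0.48723349 0.18741369 0.12058027] [3.14146128e+00 3.34738023e-05 5.65496410e-01] [-1.54620916 -0.02532141  5.85105736] [-0.06523004  0.37976727  0.10418454] 0.02968470890775021
```

View pics/zw5.png

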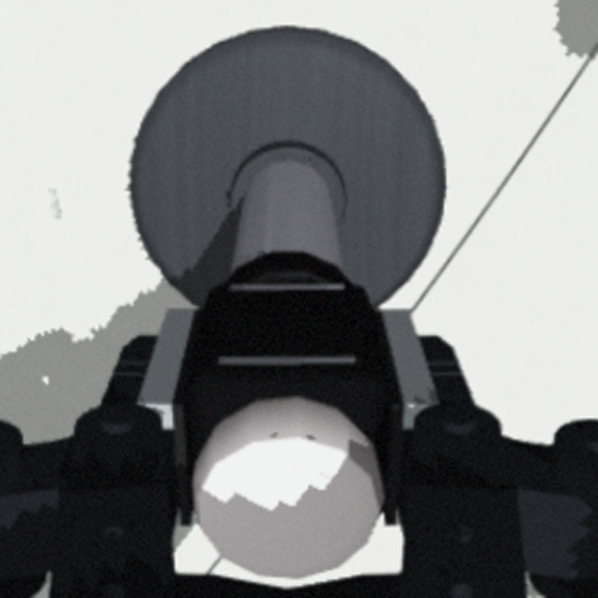

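Call:
step_arm(rows=[[1, 0, 0, -2, 0, 0, 0], [1, 0, 0, -5, 0, 0, 0], [1, 0, 0, -8, 0, 0, 0], [1, 0, 0, -8, 0, 0, 0], [1, 0, 0, -8, 0, 0, 0], [1, 0, 0, -8, 0, 0, 0], [1, 0, 0, -8, 0, 0, 0], [1, 0, 0, -8, 0, 0, 0], [1, 0, 0, -8, 0, 0, 0], [1, 0, 0, -7, 0, 0, 0], [1, 0, 0, -5, 0, 0, 0], [1, 0, 0, -3, 0, 0, 0], [1, 0, 0, 0, 0, 0, 0], [1, 0, 0, 0, 0, 0, 0], [1, 0, 0, 0, 0, 0, 0]])

```text
t: 8.2
position: [0.4872, 0.1874, 0.1984]
ee_rot: [3.142, 0.0, 0.565]
wrist_force: [-1.9, -1.1, 1.4]
width: 0.0298
```

```bash
python3 - <<'E'
from h import *
T=wpose();np.save('T6.npy',T);w=snap('wrist','w6.png');s=manip.sense();print(s['t'],s['position'],s['ee_rot'],s['wrist_force'],s['ft_torque'],s['width'])
cv2.imwrite('pics/zw6.png',cv2.resize(cv2.cvtColor(w['color'][150:410,190:450],cv2.COLOR_RGB2BGR),None,fx=2.3,fy=2.3,interpolation=cv2.INTER_CUBIC))
snap('scene','s6.png')
d=load('s6.png');cv2.imwrite('pics/zs6.png',cv2.resize(cv2.cvtColor(d['color'][180:285,210:315],cv2.COLOR_RGB2BGR),None,fx=5,fy=5,interpolation=cv2.INTER_CUBIC))
E
```

```text
8.25 [0.48725508 0.18743326 0.19841713] [ 3.14151804e+00 -6.93345891e-05  5.65294683e-01] [-1.44467553 -0.48506625  0.90556099] [-0.18657531  0.44728152 -0.02825956] 0.029992420605241054
```

View pics/zw6.png

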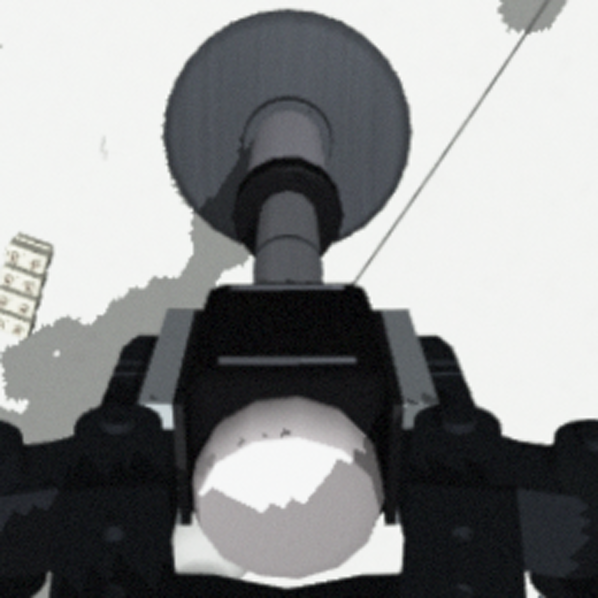

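View pics/zs6.png

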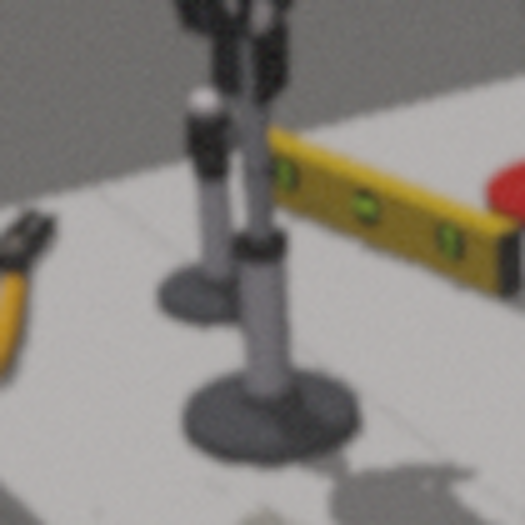

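Call:
step_arm(rows=[[1, 0, 0, -1, 0, 0, 0], [1, 0, 0, -1, 0, 0, 0], [1, 0, 0, 0, 0, 0, 0], [1, 0, 0, 0, 0, 0, 0]])

```text
t: 8.8
position: [0.4872, 0.1874, 0.2001]
ee_rot: [-3.141, 0.0, 0.565]
wrist_force: [-1.5, -0.2, -2.9]
width: 0.0295
```

Call:
step_arm(rows=[[1, 0, 0, -0.4, 0, 0, 0], [1, 0, 0, 0, 0, 0, 0], [0.27, -0.5, 0, 0, 0, 0, 0], [0.24, -0.5, 0, 0, 0, 0, 0], [0.21, -0.5, 0, 0, 0, 0, 0], [0.18, -0.5, 0, 0, 0, 0, 0], [0.16, -0.5, 0, 0, 0, 0, 0], [0.14, -0.5, 0, 0, 0, 0, 0], [0.1, 0, 0, 0, 0, 0, 0], [0.05, 0, 0, 0, 0, 0, 0], [-0.05, 0, 0, 0, 0, 0, 0]])

```text
t: 10.18
position: [0.485, 0.1859, 0.2009]
ee_rot: [3.141, -0.001, 0.565]
wrist_force: [0.0, -0.2, -0.2]
width: 0.0448
```

```bash
python3 - <<'E'
from h import *
T=wpose();np.save('T7.npy',T);w=snap('wrist','w7.png');s=manip.sense();print(s['t'],s['position'],s['ee_rot'],s['wrist_force'],s['ft_torque'],s['width'])
cv2.imwrite('pics/zw7.png',cv2.resize(cv2.cvtColor(w['color'][150:410,190:450],cv2.COLOR_RGB2BGR),None,fx=2.3,fy=2.3,interpolation=cv2.INTER_CUBIC))
E
```

```text
10.225 [0.48490706 0.18589269 0.20088516] [ 3.14144199e+00 -4.81435421e-04  5.65204547e-01] [ 0.77507164 -0.10890584 -0.79491892] [-0.01229223  0.0561016  -0.03159693] 0.04470756697331015
```

View pics/zw7.png

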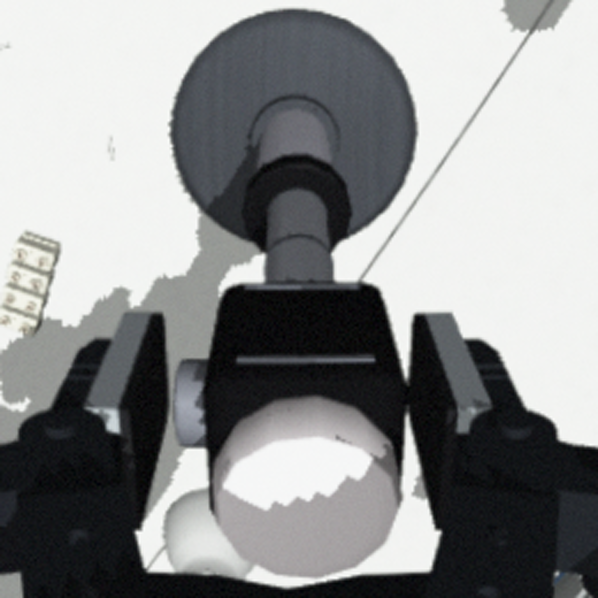

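Call:
step_arm(rows=[[-0.5, 1, 0, 0, 0, 0, 0], [-1, 1, 0, 0, 0, 0, 0], [-1, 1, 0, 0, 0, 0, 0], [-1, 0, 0, 0, 0, 0, 0], [-1, 0, 0, 0, 0, 0, -5], [-1, 0, 0, 0, 0, 0, -9], [-1, 0, 0, 0, 0, 0, -9], [-1, 0, 0, 0, 0, 0, -9], [-1, 0, 0, 0, 0, 0, -9], [-1, 0, 0, 0, 0, 0, -9], [-1, 0, 0, 0, 0, 0, -9], [-1, 0, 0, 0, 0, 0, -9], [-1, 0, 0, 0, 0, 0, -9], [-1, 0, 0, 0, 0, 0, -9], [-1, 0, 0, 0, 0, 0, -4], [-1, 0, 0, 0, 0, 0, 0], [-0.2, 0, 0, 0, 0, 0, 0], [0, 0, 0, 0, 0, 0, 0], [0, 0, 0, 0, 0, 0, 0], [0, 0, 0, 0, 0, 0, 0]])

```text
t: 12.72
position: [0.4873, 0.1874, 0.2007]
ee_rot: [3.142, 0.0, 2.136]
wrist_force: [-0.1, 0.5, 0.5]
width: 0.0429
```

```bash
python3 - <<'E'
from h import *
T=wpose();np.save('T8.npy',T);w=snap('wrist','w8.png');s=manip.sense();print(s['t'],s['position'],s['ee_rot'],s['wrist_force'],s['ft_torque'],s['width'])
cv2.imwrite('pics/zw8.png',cv2.resize(cv2.cvtColor(w['color'][150:410,190:450],cv2.COLOR_RGB2BGR),None,fx=2.3,fy=2.3,interpolation=cv2.INTER_CUBIC))
E
```

```text
12.775 [0.48724461 0.18744906 0.2007177 ] [-3.14156717e+00  1.45152685e-05  2.13589598e+00] [-0.33468318  0.268278    0.31657065] [-0.03079732 -0.00490154  0.02874136] 0.0427298841414225
```

View pics/zw8.png

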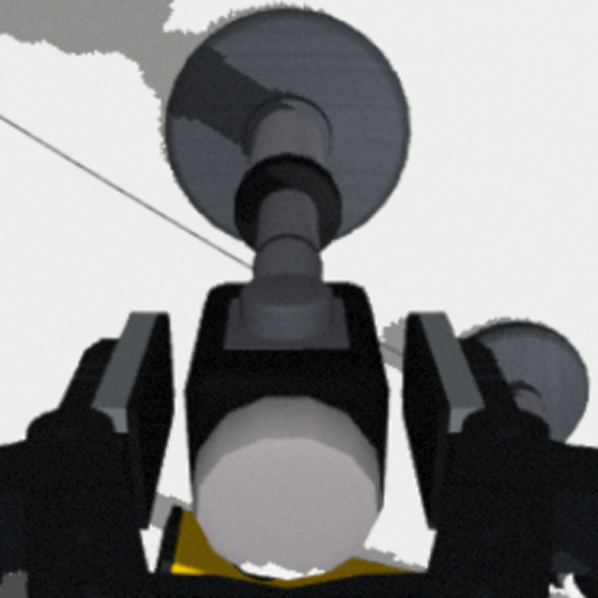

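Call:
step_arm(rows=[[0.1, 0, 0, 0, 0, 0, 0], [0.2, 0, 0, 0, 0, 0, 0], [0.25, 0, 0, 0, 0, 0, 0], [0.3, 0, 0, 0, 0, 0, 0], [1, 0, 0, 0, 0, 0, 0], [1, 0, 0, 0, 0, 0, 0], [1, 0, 0, 0, 0, 0, 0], [1, 0, 0, -1, 0, 0, 0], [1, 0, 0, -2, 0, 0, 0], [1, 0, 0, -2, 0, 0, 0], [1, 0, 0, 0, 0, 0, 0], [1, 0, 0, 0, 0, 0, 0]], newtons=45)

```text
t: 14.28
position: [0.4869, 0.1874, 0.2053]
ee_rot: [-3.141, -0.0, 2.136]
wrist_force: [0.3, 0.1, -7.1]
width: 0.0297
```

```bash
python3 - <<'E'
from h import *
w=snap('wrist','w9.png');s=manip.sense();print(s['t'],s['position'],s['ee_rot'],s['wrist_force'],s['ft_torque'],s['width'])
cv2.imwrite('pics/zw9.png',cv2.resize(cv2.cvtColor(w['color'][150:410,190:450],cv2.COLOR_RGB2BGR),None,fx=2.3,fy=2.3,interpolation=cv2.INTER_CUBIC))
E
```

```text
14.325 [0.48701703 0.18746797 0.20541476] [-3.14097852e+00 -3.31849314e-04  2.13607148e+00] [ 0.2952179   0.18876928 -7.52256533] [-0.0085675   0.03494638 -0.01227258] 0.029269303273735617
```

View pics/zw9.png

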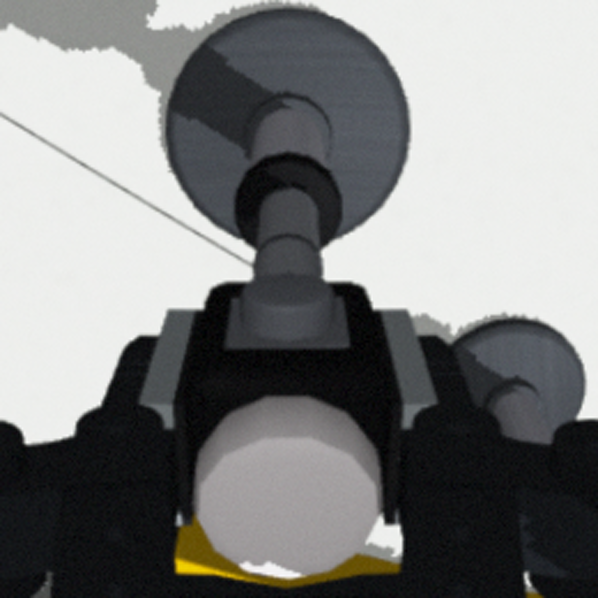

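Call:
step_arm(rows=[[1, 0, 0, -4, 0, 0, 0], [1, 0, 0, -9, 0, 0, 0], [1, 0, 0, -14, 0, 0, 0], [1, 0, 0, -14, 0, 0, 0], [1, 0, 0, -14, 0, 0, 0], [1, 0, 0, -14, 0, 0, 0], [1, 0, 0, -13, 0, 0, 0], [1, 0, 0, -9, 0, 0, 0], [1, 0, 0, -5, 0, 0, 0], [1, 0, 0, 0, 0, 0, 0], [1, 0, 0, 0, 0, 0, 0], [1, 0, 0, 0, 0, 0, 0], [1, 0, 0, 0, 0, 0, 0], [1, 0, 0, 0, 0, 0, 0], [1, 0, 0, 0, 0, 0, 0]])

```text
t: 16.2
position: [0.4873, 0.1874, 0.3017]
ee_rot: [-3.142, -0.0, 2.136]
wrist_force: [0.3, -0.6, -7.1]
width: 0.0298
```

```bash
python3 - <<'E'
from h import *
w=snap('wrist','w10.png');s=manip.sense();print(s['t'],s['position'],s['ee_rot'],s['wrist_force'],s['joint_vel'].round(3),s['width'])
d=snap('scene','s10.png')
a=cv2.resize(cv2.cvtColor(w['color'][150:410,190:450],cv2.COLOR_RGB2BGR),(390,390),interpolation=cv2.INTER_CUBIC)
b=cv2.resize(cv2.cvtColor(d['color'][130:290,180:340],cv2.COLOR_RGB2BGR),(390,390),interpolation=cv2.INTER_CUBIC)
cv2.imwrite('pics/z10.png',np.hstack([a,b]))
E
```

```text
16.25 [0.48725725 0.1874414  0.30170934] [-3.14156394e+00  1.08790456e-05  2.13607011e+00] [ 0.16687563  0.02390652 -7.6772446 ] [ 0.001 -0.001 -0.     0.002  0.001  0.001] 0.029398770698739723
```

View pics/z10.png

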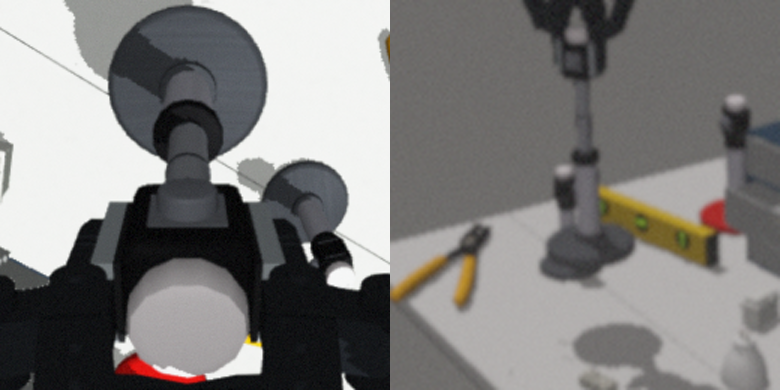

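The lamp hangs upright about 10 cm up, with the mast extended, the button out and the other things where they were. I'll hand it in.

```bash
python3 -c "
from bench import manip
print(manip.close_job())"
```

```text
the job is handed in; nothing more can be done
None
```

The larger dark work lamp is being held upright about 10 cm above the worktop, with its mast at the second stop. I handed the job in at about 16 s of the 48 s allowed.

**What I did:** I squeezed the release button until the fingers were 29.7 mm apart, which is flush. I then pulled the head up about 80 mm by the measured tool height and released it gently. After turning the gripper 90°, I took the plain sides with 45 N and lifted.

**Last checks:**
- **Height:** the tool was 101 mm above the height at which it gripped the lamp.
- **Lock:** the mast stayed the same length under the full weight, and the wrist carried 7.1 to 7.7 N against the lamp's roughly 7.4 N.
- **Button:** the wrist picture shows it fully out and not touched by the fingers.
- **Steadiness:** the joint speeds were close to zero, and the lamp looks upright.
- **Other things:** they look unmoved in the final pictures, though those do not show every one of them.

**What disagreed:** the top and wrist cameras placed the lamp about 3 to 4 mm apart. I went by the wrist view, and the fingers were centred on the head at both grips. The first pull came up about 2 mm short, so I added a little more before letting the button out. I judged the second stop from how far the tool travelled and did not measure the mast directly.

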